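# Set the stone fence by three blind crank turns

### The job

Set the fence of the stone-squaring machine: take the crank by its grip and wind it gently anticlockwise (seen from above) until you feel its buffered end stop, without forcing it, and from there crank exactly three full turns clockwise. Then push the lock lever fully over towards the fence side, let go of everything, and leave the other things on the bench where they are.

Things in the scene. Friction and masses are not known exactly. Their poses are not given: they have to be found in the camera images.
- machine: the machine, fixed: a grey gear case 160 (x) x 340 (y) x 90 mm high on a steel bed that reaches 240 mm to its +x side. Origin: on the bench under the case's middle. +x points from the case to the fence and a marble strip on the bed, +z up. The crank stands on top of the case at x = 0, y = -100 mm, the lock lever on top at x = 0, y = +100 mm
- crank_axis (a point): point on the crank's upright axis, on the case's top, 90 mm above the bench. Arm and hub turn in a level plane below 126 mm above the bench (axis nut: 18 mm across, up to 131 mm). The crank starts 0.3 to 1 turn clockwise from its end stop; which way the arm points at the stop differs each time and nothing shows it. It stays where it is left
- crank_hub (a point): on the axis at the hub's top, 125 mm above the bench. Drag 0.25 N m, 3.6 N at the grip. The end stop is a rubber buffer, 5 N m/rad: past first touch the grip's force rises 1.2 N per degree. It is found at first touch, from where the three turns count; 8 to 14 N in all at the grip is plenty; 0.3 rad (17 degrees) into the buffer, about 25 N, is forcing it
- crank_knob (a point): middle of the top end of the crank's upright black grip, 194 mm above the bench, 70 mm from the crank axis; turns with the crank. The grip is a round sleeve 26 mm across, 70 mm tall (124 to 194 mm above the bench) that spins freely on its pin, so a hand holding it from above can keep its heading while it goes round
- fence_face (a point): middle of the top edge of the fence's +x face (steel plate 12 x 300 x 55 mm, driven by the crank, not to be handled); 112 mm from the machine's origin along its x with the crank at its stop. Clockwise cranking moves it out in +x by only 1 mm per turn: too little to count turns by looking
- lock_lever (a joint): angle of the lock lever about an axis along the machine's y (rad): 0 leaning 0.5 rad from upright towards the machine's -x, 1.0 fully over, leaning 0.5 rad towards +x (against its limit). Friction keeps it where it is left; about 1 N at its ball moves it. It does not hinder the crank. It starts unlocked, between 0 and 0.15
- lock_lever_tip (a point): centre of the black ball, 26 mm across, at the lock lever's end; the rod is 10 mm thick and its pivot is 80 mm from the ball's centre, 112 mm above the bench at x = 0, y = +100 mm of the machine
- offcut: loose marble offcut, 100 x 60 x 30 mm, lying flat, origin under its middle; a bystander
- cup_wheel: loose dark steel grinding cup wheel, 100 mm across, 36 mm high, lying on the table, origin under its middle; a bystander
- tin: loose tin can, 74 mm across, 100 mm high, upright, origin under its middle; a bystander
- dust_brush: loose dust brush lying flat, about 200 mm long, origin under its middle; a bystander

How it is judged:
By the outcome, as a careful person would: the job done as asked, in the order asked, and still so for the second after the job is handed in, with the robot touching nothing.
It also fails if it takes over 72 s, if anything falls off the work surface, if the arm or the gripper's body presses on something with over 40 N, if the wrist force passes 120 N, or if a joint passes its speed limit or range.

### The arm

A 6-joint arm with a two-finger parallel gripper is mounted at the origin on the work surface. World frame = base frame: x ahead of the robot, y to its left, z up, the work surface at z = 0. Lengths are in m, angles in degrees, forces in N, time in s.
With the tool pointing down it reaches from about 0.25 to 0.725 m from the base axis. Payload 9.7 kg.
Tool frame: the origin (TCP) lies at the very end of the fingers, on their centre line; the grasp point (between the pads) lies 19 mm behind it; z points along the fingers, y is the line along which they close (so a half turn about z gives the same grasp; the last joint's range is limited). The gripper opens to 85 mm and grips with 20 to 120 N. Pads are 22 mm wide; open, the fingers measure 114 mm over their backs; the gripper's body (76 mm by 85 mm) begins 54 mm behind the grasp point. The pads swing forward as they close: fully open they stand 13 mm farther back than shut.
Start: joints at [-76.834, 4.979, 10.078, 95.1, 0, 90], TCP at [0.125, -0.536, 0.207] pointing down, gripper open.
Joint ranges: [-179.16, 179.16], [-48.56, 103.87], [-65.8, 70.77], [-126.05, 130.52], [-82.76, 87.17], [-180, 180]. Speed limits (degrees/s): [127.2, 127.2, 147.25, 180, 180, 180].

### API

Orientations are given as [roll, pitch, yaw] about the fixed x, y, z axes, in that order (R = Rz(yaw) Ry(pitch) Rx(roll)).
In Python, from workcell import telemetry, optics, workorder gives the robot as it stands.
- The arm moves only by the shell command python3 -m handwheel 'ROWS' [FORCE]. ROWS is JSON, a list of rows, each an object of numbers: "tx", "ty", "tz": the shift along the tool's x, y, z in m; "ax", "ay", "az": the turn, a rotation vector about the tool's x, y, z in degrees; "jaw": the gripper command: -1 is shut, 1 is fully open, values between are in proportion. A call has exactly 10 rows; each row shifts and turns the commanded pose from where the row before left it, along the tool's axes as they then stand; what a row does not reach is not made up. A row lasts 1/8 s, in which the tool goes at most 62.5 mm and 10.7 degrees, less where a joint would pass 70% of its speed; a pose out of reach is approached as far as the arm can. A call is refused whole if a number of a shift passes 0.0625 or a number of a turn 10.7, either way. A call with a gripper value outside its range is refused whole. The fingers move at their own pace and stop on an object; FORCE is the grip in N (left out, the last holds). Time passes only in rows, so rows that do not move let the fingers close, or fill a call up. It gives the time, the measured TCP pose, the force, the opening and the grip force at its end, in the units of the state.
- telemetry.get_obs(): the state, without advancing time (a new reading comes with each control period).
- optics.camera(name): name is "side" or "top" or "wrist"; returns a dict with "color" (384x512x3 uint8, red, green, blue), "K" (3x3 intrinsics, pixels), "k1" (the pictures are not rectified: a ray, as slopes to the right and down, at radius r is drawn at 1 + k1 r^2 times it, then the intrinsics apply), "extrinsics" (4x4, takes a point from camera to world coordinates); the wrist camera has in their place "mount" (4x4, takes a point from camera to tool coordinates, whose origin is the TCP and whose axes are the flange's). Camera axes: x right, y down, z forward; pixel columns grow to the right and rows downward; lengths in m; the calibration is good to about 2 mm. A picture is of the moment at which its call begins: read the wrist's pose just before it. There is no depth.
- workorder.job_done(): hands the job in; it is judged then, once.
The state is a dict: "time": time; "q": joint angles; "qd": joint speeds; "joint_efforts": joint torques, N m; "ee_pos": TCP position; "tcp_rot": TCP orientation; "wrist_force": force on the tool from outside, world axes, zero at the start; "torque": the same for the moment, N m; "opening": finger opening in m; "grasp_force": force on a finger pad.
Only numpy, scipy, OpenCV 4.12 (cv2) and the standard library are available. Lean on these libraries where they do the work, as an engineer would, in place of code of your own. Each camera call takes 0.05 s, during which the arm holds its last target. There are 200 camera calls.

## Working session

There is one attempt and no reset: what is moved stays moved. The work goes in short steps, Python scripts to look and compute and a shell command to move; the robot and the scene stay as the last step left them, time stands still between calls to the robot, and variables do not carry over. Pictures are saved under pics/ and viewed, at most 10 in all, crops included, and the job is handed in when it is done.

```bash
ls; mkdir -p pics; python3 - <<'E'
from workcell import telemetry, optics
import cv2,json
print(telemetry.get_obs())
for n in ["top","side"]:
    c=optics.camera(n); cv2.imwrite(f"pics/{n}0.png",cv2.cvtColor(c["color"],cv2.COLOR_RGB2BGR))
    print(n,c["K"],c["k1"],c["extrinsics"])
E
```

```text
pics
{'time': 0.0, 'q': array([-7.68332041e+01,  5.01126104e+00,  1.00324666e+01,  9.50988966e+01,
        6.65401924e-04,  9.00012974e+01]), 'qd': array([ 0.00582869,  0.05853133, -0.12875188,  0.03621456, -0.00450934,
       -0.00122284]), 'joint_efforts': array([-1.71438160e-04, -5.20384419e+01,  4.64808047e+01,  1.63295120e-02,
       -8.54031214e-05,  2.16636224e-06]), 'ee_pos': array([ 0.12522495, -0.53527873,  0.20676374]), 'tcp_rot': array([-1.79922309e+02, -6.63642140e-04,  1.31654976e+01]), 'wrist_force': array([-0.24052015, -0.1989076 , -0.61532211]), 'torque': array([ 0.0106015 , -0.03883342,  0.00252867]), 'grasp_force': 0.0, 'opening': 0.08541649698797363}
top [[483.9597206    0.         255.36050697]
 [  0.         483.9597206  189.50102455]
 [  0.           0.           1.        ]] -0.09273292025982832 [[ 0.02640691 -0.99791363  0.05891565  0.41828698]
 [-0.99953836 -0.02724385 -0.01344775  0.01812786]
 [ 0.01502478 -0.05853334 -0.99817238  1.77867282]
 [ 0.          0.          0.          1.        ]]
side [[430.06325191   0.         248.1407965 ]
 [  0.         430.06325191 191.745333  ]
 [  0.           0.           1.        ]] -0.07088852135684394 [[-0.92769721 -0.19554989  0.3180222   0.04458833]
 [-0.37303874  0.45169695 -0.81043936  1.23572104]
 [ 0.01483167 -0.87047694 -0.49198569  0.88940198]
 [ 0.          0.          0.          1.        ]]
```

View pics/top0.png

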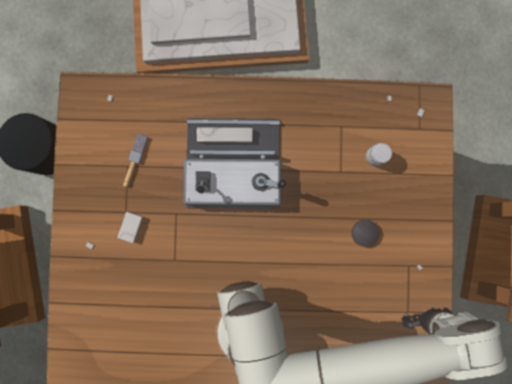

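View pics/side0.png

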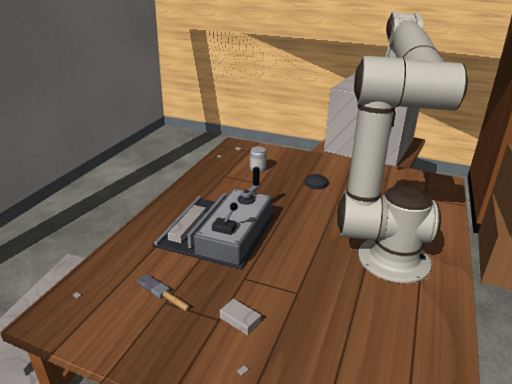

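The top view shows the machine at about (232,165), with the crank axis near (261,182), grip near (281,184) and lever near (203,182). I'll enlarge both views for exact pixels.

```bash
python3 - <<'E'
import cv2,numpy as np
a=cv2.imread("pics/top0.png")[110:220,175:305]; b=cv2.imread("pics/side0.png")[160:270,150:300]
cv2.imwrite("pics/topc.png",cv2.resize(a,None,fx=6,fy=5.4545454,interpolation=cv2.INTER_CUBIC)[:600])
cv2.imwrite("pics/sidec.png",cv2.resize(b,None,fx=5,fy=5,interpolation=cv2.INTER_CUBIC))
E
```

```text
(no output)
```

View pics/topc.png

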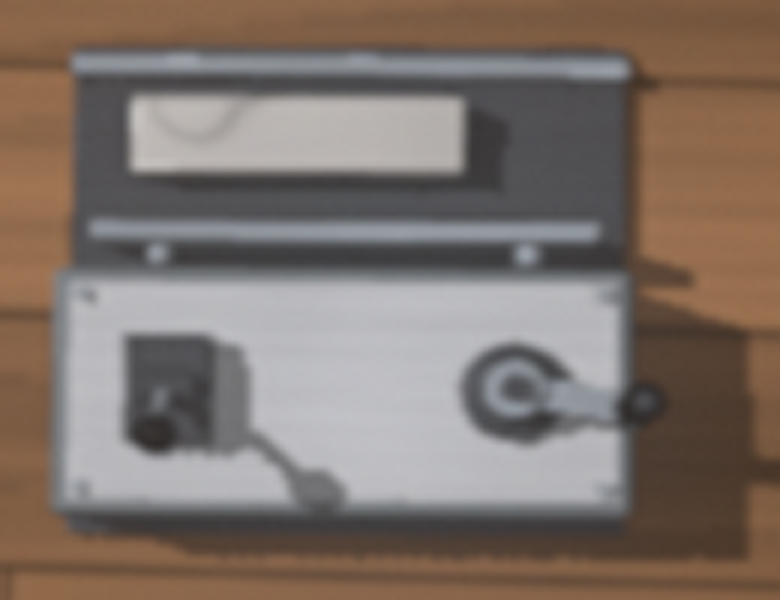

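View pics/sidec.png

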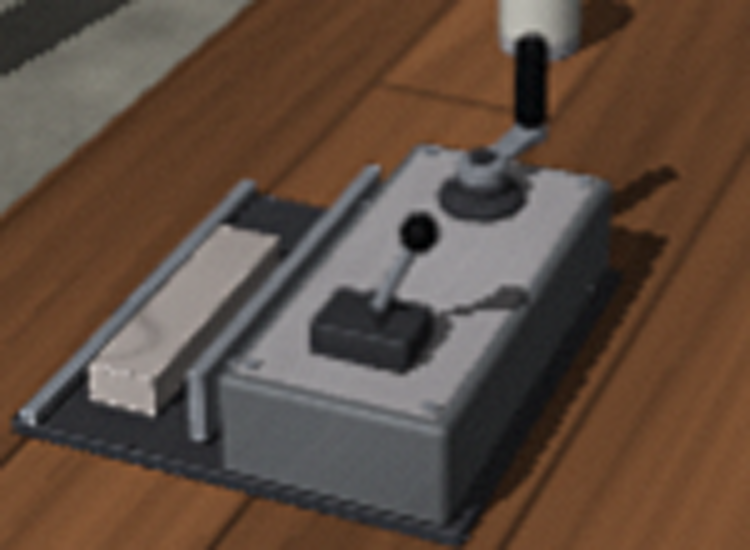

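Top crop: case top corners at (62,272), (630,272), (628,512) and (55,512), nut (518,388), grip top (643,402), ball (155,432). Side crop: corners (222,378), (445,428) and (605,185), grip top (532,42), ball (420,232). I'll fit all of it in one go.

```bash
cat > fit.py <<'E'
import numpy as np
from scipy.optimize import least_squares
from workcell import optics
def load(n):
    c=optics.camera(n); return np.array(c["K"]),c["k1"],np.linalg.inv(np.array(c["extrinsics"]))
def proj(cam,p):
    K,k1,E=cam; q=E[:3,:3]@p+E[:3,3]; s=q[:2]/q[2]; s=s*(1+k1*(s@s)); return K[:2,:2]@s+K[:2,2]
E
python3 - <<'E'
from fit import *
T,S=load("top"),load("side")
t=lambda x,y:np.array([(x+.5)/6-.5+175,(y+.5)/5.4545-.5+110]); s=lambda x,y:np.array([(x+.5)/5-.5+150,(y+.5)/5-.5+160])
def pts(v):
    x,y,w,ph,l=v; R=np.array([[np.cos(w),-np.sin(w),0],[np.sin(w),np.cos(w),0],[0,0,1]]); o=np.array([x,y,0])
    M=lambda *p:R@np.array(p)+o
    return dict(a=M(.08,.17,.09),b=M(.08,-.17,.09),c=M(-.08,-.17,.09),d=M(-.08,.17,.09),n=M(0,-.1,.131),
      k=M(.07*np.cos(ph),-.1+.07*np.sin(ph),.194),l=M(.08*np.sin(l-.5),.1,.112+.08*np.cos(l-.5)))
obs=[(T,'a',t(62,272)),(T,'b',t(630,272)),(T,'c',t(628,512)),(T,'d',t(55,512)),(T,'n',t(518,388)),(T,'k',t(643,402)),(T,'l',t(155,432)),
(S,'a',s(222,378)),(S,'d',s(445,428)),(S,'c',s(605,185)),(S,'k',s(532,42)),(S,'l',s(420,232))]
f=lambda v:np.concatenate([proj(c,pts(v)[k])-o for c,k,o in obs])
r=least_squares(f,[.42,.06,0,-1.6,.05]); print(r.x,np.degrees(r.x[2:4])); print(r.fun.reshape(-1,2).round(1)); 
for k,p in pts(r.x).items(): print(k,p.round(4))
E
```

```text
[ 0.54445911  0.07869112  0.02885611 -1.78239319  0.07810714] [   1.6533331  -102.12360714]
[[-1.6 -0.8]
 [ 0.6 -0.9]
 [ 1.2  0.6]
 [-0.7  0.8]
 [-0.3 -0.4]
 [ 0.2  0. ]
 [ 0.   0.3]
 [-1.4 -0.2]
 [ 0.6  0.9]
 [ 1.6 -1.5]
 [ 0.3 -0.7]
 [-0.2 -0.1]]
a [0.6195 0.2509 0.09  ]
b [ 0.6293 -0.0889  0.09  ]
c [ 0.4694 -0.0935  0.09  ]
d [0.4596 0.2463 0.09  ]
n [ 0.5473 -0.0213  0.131 ]
k [ 0.5346 -0.0901  0.194 ]
l [0.5088 0.1777 0.185 ]
```

```bash
python3 -m handwheel '[{"az":-9.6,"tz":-0.008,"jaw":1},{"az":-9.6,"tz":-0.008,"jaw":1},{"az":-9.6,"tz":-0.008,"jaw":1},{"az":-9.6,"tz":-0.008,"jaw":1},{"az":-9.6,"tz":-0.008,"jaw":1},{"az":-9.6,"tz":-0.008,"jaw":1},{"az":-9.6,"tz":-0.008,"jaw":1},{"az":-9.6,"tz":-0.008,"jaw":1},{"tx":0.02,"ty":0.02,"jaw":1},{"tx":0.03,"ty":0.03,"jaw":1}]' 40; python3 -c "
from workcell import telemetry as t
print(t.get_obs()['q'])"
```

```text
[-7.68343340e+01  4.99832333e+00  1.00526140e+01  9.50981437e+01
 -2.30588717e-04  8.99991645e+01]$[0]: bad value
```

```bash
python3 -m handwheel '[{"tx":0,"ty":0,"tz":-0.008,"ax":0,"ay":0,"az":-9.6,"jaw":1},{"tx":0,"ty":0,"tz":-0.008,"ax":0,"ay":0,"az":-9.6,"jaw":1},{"tx":0,"ty":0,"tz":-0.008,"ax":0,"ay":0,"az":-9.6,"jaw":1},{"tx":0,"ty":0,"tz":-0.008,"ax":0,"ay":0,"az":-9.6,"jaw":1},{"tx":0,"ty":0,"tz":-0.008,"ax":0,"ay":0,"az":-9.6,"jaw":1},{"tx":0,"ty":0,"tz":-0.008,"ax":0,"ay":0,"az":-9.6,"jaw":1},{"tx":0,"ty":0,"tz":-0.008,"ax":0,"ay":0,"az":-9.6,"jaw":1},{"tx":0,"ty":0,"tz":-0.008,"ax":0,"ay":0,"az":-9.6,"jaw":1},{"tx":0.02,"ty":0.02,"tz":0,"ax":0,"ay":0,"az":0,"jaw":1},{"tx":0.03,"ty":0.03,"tz":0,"ax":0,"ay":0,"az":0,"jaw":1}]' 40; python3 -c "
from workcell import telemetry as t
print(t.get_obs()['q'])"
```

```text
time: 1.45
ee_pos: [0.1754, -0.4854, 0.271]
tcp_rot: [-180.0, -0.0, 89.9]
wrist_force: [0.6, -0.4, 0.4]
opening: 0.0853
grasp_force: 0.0
[-7.01362554e+01  2.28944735e+00  1.44182460e+01  1.02169721e+02
 -1.26831823e-03  1.99936411e+01]
```

```bash
python3 -m handwheel '[{"tx":0.04,"ty":0.036,"tz":0,"ax":0,"ay":0,"az":0,"jaw":1},{"tx":0.0444,"ty":0.0404,"tz":0,"ax":0,"ay":0,"az":0,"jaw":1},{"tx":0.0444,"ty":0.0404,"tz":0,"ax":0,"ay":0,"az":0,"jaw":1},{"tx":0.0444,"ty":0.0404,"tz":0,"ax":0,"ay":0,"az":0,"jaw":1},{"tx":0.0444,"ty":0.0404,"tz":0,"ax":0,"ay":0,"az":0,"jaw":1},{"tx":0.0444,"ty":0.0404,"tz":0,"ax":0,"ay":0,"az":0,"jaw":1},{"tx":0.0444,"ty":0.0404,"tz":0,"ax":0,"ay":0,"az":0,"jaw":1},{"tx":0.0444,"ty":0.0404,"tz":0,"ax":0,"ay":0,"az":0,"jaw":1},{"tx":0.044,"ty":0.04,"tz":0,"ax":0,"ay":0,"az":0,"jaw":1},{"tx":0,"ty":0,"tz":0,"ax":0,"ay":0,"az":0,"jaw":1}]'; python3 - <<'E'
from workcell import telemetry as t, optics
import cv2
from fit import *
o=t.get_obs(); print(o['q'],o['ee_pos'])
c=optics.camera("wrist"); cv2.imwrite("pics/w1.png",cv2.cvtColor(c["color"],cv2.COLOR_RGB2BGR))
M=np.array(c["mount"]); R=np.array([[0,1,0],[1,0,0],[0,0,-1.]]); W=np.eye(4);W[:3,:3]=R;W[:3,3]=o['ee_pos']
cam=(np.array(c["K"]),c["k1"],np.linalg.inv(W@M)); print(M)
for p in [(.5346,-.0901,.194),(.5473,-.0213,.131),(.4694,-.0935,.09),(.6293,-.0889,.09)]: print(p,proj(cam,np.array(p)))
E
```

```text
time: 2.7
ee_pos: [0.5361, -0.0881, 0.27]
tcp_rot: [-179.9, -0.0, 90.2]
wrist_force: [0.3, -0.1, -0.6]
opening: 0.0853
grasp_force: 0.0
[-9.34400352e+00  6.12729245e+00  1.83784190e+01  1.02367968e+02
  2.50216170e-02  8.04326413e+01] [ 0.53605534 -0.08806855  0.26996667]
[[-7.19143228e-04 -9.50676529e-01 -3.10183203e-01  7.99231703e-02]
 [ 9.99999624e-01 -5.33622584e-04 -6.82952815e-04 -2.98135033e-04]
 [ 4.83746450e-04 -3.10183578e-01  9.50676556e-01 -1.65965430e-01]
 [ 0.00000000e+00  0.00000000e+00  0.00000000e+00  1.00000000e+00]]
(0.5346, -0.0901, 0.194) [256.27702783 192.80678629]
(0.5473, -0.0213, 0.131) [267.83765136 115.86108717]
(0.4694, -0.0935, 0.09) [208.00563862 170.36053311]
(0.6293, -0.0889, 0.09) [327.49084925 166.9376429 ]
```

View pics/w1.png

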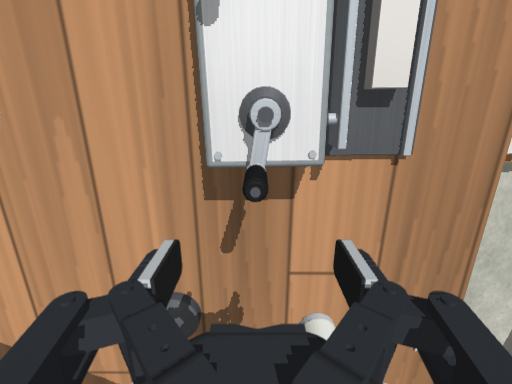

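The grip top is at (256,191), within 2 px of the prediction, and the nut at (265,115). That puts the axis at about (0.545,-0.019). Next I descend and grip.

```bash
python3 -m handwheel '[{"tx":-0.001,"ty":-0.0015,"tz":0.018,"ax":0,"ay":0,"az":0,"jaw":1},{"tx":0,"ty":0,"tz":0.027,"ax":0,"ay":0,"az":0,"jaw":1},{"tx":0,"ty":0,"tz":0.027,"ax":0,"ay":0,"az":0,"jaw":1},{"tx":0,"ty":0,"tz":0.027,"ax":0,"ay":0,"az":0,"jaw":1},{"tx":0,"ty":0,"tz":0.025,"ax":0,"ay":0,"az":0,"jaw":0.3},{"tx":0,"ty":0,"tz":0,"ax":0,"ay":0,"az":0,"jaw":-1},{"tx":0,"ty":0,"tz":0,"ax":0,"ay":0,"az":0,"jaw":-1},{"tx":0,"ty":0,"tz":0,"ax":0,"ay":0,"az":0,"jaw":-1},{"tx":0,"ty":0,"tz":0,"ax":0,"ay":0,"az":0,"jaw":-1},{"tx":0,"ty":0,"tz":0,"ax":0,"ay":0,"az":0,"jaw":-1}]' 40; python3 - <<'E'
# rows: anticlockwise arc from angle a0 about axis; cumulative rounding to .1 mm
import sys
open('arc.py','w').write('''
import numpy as np
def arc(cx,cy,px,py,step,n,r=.07):
    """from the commanded point, n steps of `step` degrees (+ = anticlockwise), prints tx(=dy), ty(=dx)"""
    a=np.arctan2(py-cy,px-cx)+np.radians(step)*np.arange(1,n+1)
    P=np.c_[cx+r*np.cos(a),cy+r*np.sin(a)]; c=np.array([px,py])
    for i,p in enumerate(P):
        d=np.round(p-c,4); c=c+d; print(i+1,'"tx":%.4f,"ty":%.4f'%(d[1],d[0]))
    print('end',c,np.degrees(a[-1]))
''')
E
python3 -c "
from workcell import telemetry as t
from arc import arc
o=t.get_obs();print(o['ee_pos'],o['torque']);p=o['ee_pos'];arc(.545,-.0195,p[0],p[1],10,10)"
```

```text
time: 4.0
ee_pos: [0.5333, -0.0925, 0.1492]
tcp_rot: [179.9, 0.1, 90.0]
wrist_force: [-0.7, -1.9, 7.7]
opening: 0.0237
grasp_force: 39.6
[ 0.53329023 -0.09251748  0.14921915] [-0.50331674  0.4832828  -0.03718297]
1 "tx":0.0030,"ty":0.0128
2 "tx":0.0013,"ty":0.0121
3 "tx":0.0033,"ty":0.0118
4 "tx":0.0053,"ty":0.0109
5 "tx":0.0072,"ty":0.0099
6 "tx":0.0088,"ty":0.0085
7 "tx":0.0101,"ty":0.0069
8 "tx":0.0111,"ty":0.0050
9 "tx":0.0118,"ty":0.0029
10 "tx":0.0122,"ty":0.0009
end [ 0.61499023 -0.01841748] 0.8890830394843683
```

```bash
python3 -c "
from arc import arc
arc(.5440,-.0228,.5327,-.0916,9,10)"
```

```text
1 "tx":-0.0012,"ty":0.0109
2 "tx":0.0008,"ty":0.0110
3 "tx":0.0025,"ty":0.0107
4 "tx":0.0041,"ty":0.0101
5 "tx":0.0057,"ty":0.0094
6 "tx":0.0071,"ty":0.0084
7 "tx":0.0083,"ty":0.0072
8 "tx":0.0094,"ty":0.0058
9 "tx":0.0101,"ty":0.0042
10 "tx":0.0107,"ty":0.0027
end [ 0.6131 -0.0341] -9.327222766082688
```

```bash
cat > st.py <<'E'
from workcell import telemetry as t
o=t.get_obs();print(o['ee_pos'].round(5),o['wrist_force'].round(2))
E
python3 -m handwheel '[{"tx":-0.0012,"ty":0.0109,"tz":0,"ax":0,"ay":0,"az":0,"jaw":-1},{"tx":0.0008,"ty":0.0110,"tz":0,"ax":0,"ay":0,"az":0,"jaw":-1},{"tx":0.0025,"ty":0.0107,"tz":0,"ax":0,"ay":0,"az":0,"jaw":-1},{"tx":0.0041,"ty":0.0101,"tz":0,"ax":0,"ay":0,"az":0,"jaw":-1},{"tx":0.0057,"ty":0.0094,"tz":0,"ax":0,"ay":0,"az":0,"jaw":-1},{"tx":0.0071,"ty":0.0084,"tz":0,"ax":0,"ay":0,"az":0,"jaw":-1},{"tx":0.0083,"ty":0.0072,"tz":0,"ax":0,"ay":0,"az":0,"jaw":-1},{"tx":0.0094,"ty":0.0058,"tz":0,"ax":0,"ay":0,"az":0,"jaw":-1},{"tx":0.0101,"ty":0.0042,"tz":0,"ax":0,"ay":0,"az":0,"jaw":-1},{"tx":0.0107,"ty":0.0027,"tz":0,"ax":0,"ay":0,"az":0,"jaw":-1}]'; python3 st.py; python3 -c "
from arc import arc
arc(.5440,-.0228,.6131,-.0341,1.2,10)"
```

```text
time: 5.25
ee_pos: [0.6137, -0.0349, 0.1493]
tcp_rot: [179.9, 0.1, 89.9]
wrist_force: [-4.7, -3.1, 6.8]
opening: 0.0243
grasp_force: 40.1
[ 0.61366 -0.03489  0.14925] [-4.72 -3.08  6.84]
1 "tx":0.0015,"ty":0.0002
2 "tx":0.0014,"ty":0.0002
3 "tx":0.0015,"ty":0.0002
4 "tx":0.0014,"ty":0.0001
5 "tx":0.0015,"ty":0.0001
6 "tx":0.0015,"ty":0.0001
7 "tx":0.0014,"ty":-0.0000
8 "tx":0.0015,"ty":-0.0000
9 "tx":0.0014,"ty":-0.0000
10 "tx":0.0015,"ty":-0.0001
end [ 0.6139 -0.0195] 2.712564577714497
```

```bash
python3 -c "
from arc import arc
arc(.5435,-.0228,.6131,-.0341,2.8,10)"
```

```text
1 "tx":0.0035,"ty":-0.0000
2 "tx":0.0034,"ty":0.0003
3 "tx":0.0034,"ty":0.0001
4 "tx":0.0034,"ty":-0.0000
5 "tx":0.0034,"ty":-0.0002
6 "tx":0.0034,"ty":-0.0004
7 "tx":0.0034,"ty":-0.0005
8 "tx":0.0034,"ty":-0.0007
9 "tx":0.0033,"ty":-0.0009
10 "tx":0.0032,"ty":-0.0010
end [ 6.098e-01 -3.000e-04] 18.77813430314293
```

```bash
python3 -m handwheel '[{"tx":0.0035,"ty":0,"tz":0,"ax":0,"ay":0,"az":0,"jaw":-1},{"tx":0.0034,"ty":0.0003,"tz":0,"ax":0,"ay":0,"az":0,"jaw":-1},{"tx":0.0034,"ty":0.0001,"tz":0,"ax":0,"ay":0,"az":0,"jaw":-1},{"tx":0.0034,"ty":0,"tz":0,"ax":0,"ay":0,"az":0,"jaw":-1},{"tx":0.0034,"ty":-0.0002,"tz":0,"ax":0,"ay":0,"az":0,"jaw":-1},{"tx":0.0034,"ty":-0.0004,"tz":0,"ax":0,"ay":0,"az":0,"jaw":-1},{"tx":0.0034,"ty":-0.0005,"tz":0,"ax":0,"ay":0,"az":0,"jaw":-1},{"tx":0.0034,"ty":-0.0007,"tz":0,"ax":0,"ay":0,"az":0,"jaw":-1},{"tx":0.0033,"ty":-0.0009,"tz":0,"ax":0,"ay":0,"az":0,"jaw":-1},{"tx":0.0032,"ty":-0.0010,"tz":0,"ax":0,"ay":0,"az":0,"jaw":-1}]'; python3 st.py;  python3 -c "
from arc import arc
arc(.5435,-.0228,.6098,-.0003,2.8,84)"
```

```text
time: 6.5
ee_pos: [0.6109, -0.0013, 0.1493]
tcp_rot: [179.8, 0.1, 89.9]
wrist_force: [-0.1, -4.0, 6.4]
opening: 0.024
grasp_force: 40.0
[ 0.61089 -0.00131  0.14927] [-0.09 -4.05  6.38]
1 "tx":0.0032,"ty":-0.0012
2 "tx":0.0032,"ty":-0.0013
3 "tx":0.0030,"ty":-0.0015
4 "tx":0.0030,"ty":-0.0016
5 "tx":0.0030,"ty":-0.0018
6 "tx":0.0028,"ty":-0.0019
7 "tx":0.0027,"ty":-0.0021
8 "tx":0.0027,"ty":-0.0022
9 "tx":0.0025,"ty":-0.0023
10 "tx":0.0024,"ty":-0.0024
11 "tx":0.0023,"ty":-0.0026
12 "tx":0.0021,"ty":-0.0026
13 "tx":0.0020,"ty":-0.0028
14 "tx":0.0019,"ty":-0.0028
15 "tx":0.0018,"ty":-0.0030
16 "tx":0.0016,"ty":-0.0030
17 "tx":0.0014,"ty":-0.0031
18 "tx":0.0013,"ty":-0.0032
19 "tx":0.0012,"ty":-0.0032
20 "tx":0.0009,"ty":-0.0033
21 "tx":0.0009,"ty":-0.0033
22 "tx":0.0006,"ty":-0.0034
23 "tx":0.0005,"ty":-0.0033
24 "tx":0.0003,"ty":-0.0035
25 "tx":0.0002,"ty":-0.0034
26 "tx":-0.0000,"ty":-0.0034
27 "tx":-0.0002,"ty":-0.0034
28 "tx":-0.0003,"ty":-0.0034
29 "tx":-0.0006,"ty":-0.0034
30 "tx":-0.0006,"ty":-0.0033
31 "tx":-0.0009,"ty":-0.0034
32 "tx":-0.0010,"ty":-0.0032
33 "tx":-0.0011,"ty":
[... 799 characters left out ...]
0034,"ty":0.0005
62 "tx":-0.0034,"ty":0.0006
63 "tx":-0.0033,"ty":0.0008
64 "tx":-0.0033,"ty":0.0010
65 "tx":-0.0032,"ty":0.0011
66 "tx":-0.0032,"ty":0.0013
67 "tx":-0.0031,"ty":0.0015
68 "tx":-0.0030,"ty":0.0016
69 "tx":-0.0029,"ty":0.0017
70 "tx":-0.0029,"ty":0.0019
71 "tx":-0.0028,"ty":0.0020
72 "tx":-0.0026,"ty":0.0021
73 "tx":-0.0026,"ty":0.0023
74 "tx":-0.0024,"ty":0.0024
75 "tx":-0.0023,"ty":0.0025
76 "tx":-0.0022,"ty":0.0027
77 "tx":-0.0021,"ty":0.0027
78 "tx":-0.0019,"ty":0.0028
79 "tx":-0.0018,"ty":0.0029
80 "tx":-0.0016,"ty":0.0030
81 "tx":-0.0015,"ty":0.0031
82 "tx":-0.0014,"ty":0.0032
83 "tx":-0.0011,"ty":0.0032
84 "tx":-0.0011,"ty":0.0032
end [ 0.5241 -0.0901] 253.9454920124279
```

```bash
cat > free.py <<'E'
# prints state; exit 1 if the tangential (anticlockwise-resisting) force shows the stop
from workcell import telemetry as t
import numpy as np,sys
o=t.get_obs();p=o['ee_pos'];f=o['wrist_force'];d=p[:2]-[.5435,-.0228];r=np.hypot(*d);d/=r
T=f[0]*-d[1]+f[1]*d[0]; print('ang %.2f r %.4f tang %.2f rad %.2f t %.2f'%(np.degrees(np.arctan2(d[1],d[0])),r,T,f[:2]@d,o['time']),p.round(4))
sys.exit(int(T<-5.3))
E
Z=',"tz":0,"ax":0,"ay":0,"az":0,"jaw":-1}'
python3 -m handwheel '[{"tx":0.0032,"ty":-0.0012,"tz":0,"ax":0,"ay":0,"az":0,"jaw":-1},{"tx":0.0032,"ty":-0.0013,"tz":0,"ax":0,"ay":0,"az":0,"jaw":-1},{"tx":0.0030,"ty":-0.0015,"tz":0,"ax":0,"ay":0,"az":0,"jaw":-1},{"tx":0.0030,"ty":-0.0016,"tz":0,"ax":0,"ay":0,"az":0,"jaw":-1},{"tx":0.0030,"ty":-0.0018,"tz":0,"ax":0,"ay":0,"az":0,"jaw":-1},{"tx":0,"ty":0,"tz":0,"ax":0,"ay":0,"az":0,"jaw":-1},{"tx":0,"ty":0,"tz":0,"ax":0,"ay":0,"az":0,"jaw":-1},{"tx":0,"ty":0,"tz":0,"ax":0,"ay":0,"az":0,"jaw":-1},{"tx":0,"ty":0,"tz":0,"ax":0,"ay":0,"az":0,"jaw":-1},{"tx":0,"ty":0,"tz":0,"ax":0,"ay":0,"az":0,"jaw":-1}]' >/dev/null; python3 free.py
```

```text
ang 24.98 r 0.0706 tang -42.92 rad 3.41 t 7.75 [0.6075 0.007  0.1495]
```

```bash
python3 - <<'E'
from workcell import telemetry as t, optics
import cv2
o=t.get_obs();print(o)
c=optics.camera("side"); cv2.imwrite("pics/s2.png",cv2.resize(cv2.cvtColor(c["color"][110:280,150:330],cv2.COLOR_RGB2BGR),None,fx=3.5,fy=3.5,interpolation=cv2.INTER_CUBIC))
o=t.get_obs();print(o['time'],o['wrist_force'],o['ee_pos'])
E
```

```text
{'time': 7.75, 'q': array([ 1.0599974 , 11.48466051, 10.90193575, 88.82067604, -0.78593599,
       91.42788601]), 'qd': array([-0.04067338, -0.02244547, -0.01266694,  0.034752  , -0.01257787,
        0.01992336]), 'joint_efforts': array([ 22.91536152, -60.80925465,  39.6230793 ,   8.49867582,
        10.4321596 ,  -0.06482877]), 'ee_pos': array([0.60747654, 0.00700341, 0.14946418]), 'tcp_rot': array([179.38394637,   0.77078173,  89.62387557]), 'wrist_force': array([ 21.21416183, -37.4682426 ,  -1.24353206]), 'torque': array([-7.60775375, -4.30714038, -0.08719273]), 'grasp_force': 39.691136618494056, 'opening': 0.023766104790557276}
7.8 [ 20.54039602 -37.29460091  -0.8802808 ] [0.60751039 0.0069647  0.1495067 ]
```

View pics/s2.png

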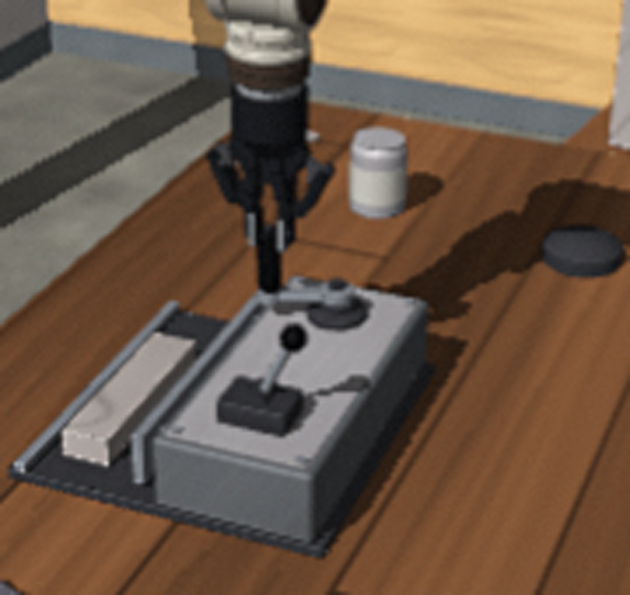

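The picture shows the hand still on the grip, with no collision visible. The resistance rose much faster than described, so I'll back off and measure force against angle.

```bash
python3 -m handwheel '[{"tx":-0.0030,"ty":0.0018,"tz":0,"ax":0,"ay":0,"az":0,"jaw":-1},{"tx":-0.0030,"ty":0.0016,"tz":0,"ax":0,"ay":0,"az":0,"jaw":-1},{"tx":-0.0015,"ty":0.0008,"tz":0,"ax":0,"ay":0,"az":0,"jaw":-1},{"tx":0,"ty":0,"tz":0,"ax":0,"ay":0,"az":0,"jaw":-1},{"tx":0,"ty":0,"tz":0,"ax":0,"ay":0,"az":0,"jaw":-1},{"tx":0,"ty":0,"tz":0,"ax":0,"ay":0,"az":0,"jaw":-1},{"tx":0,"ty":0,"tz":0,"ax":0,"ay":0,"az":0,"jaw":-1},{"tx":0,"ty":0,"tz":0,"ax":0,"ay":0,"az":0,"jaw":-1},{"tx":0,"ty":0,"tz":0,"ax":0,"ay":0,"az":0,"jaw":-1},{"tx":0,"ty":0,"tz":0,"ax":0,"ay":0,"az":0,"jaw":-1}]'; python3 free.py
```

```text
time: 9.05
ee_pos: [0.608, 0.006, 0.1493]
tcp_rot: [179.8, 0.1, 89.9]
wrist_force: [2.2, -5.9, 6.2]
opening: 0.0242
grasp_force: 40.4
ang 24.05 r 0.0707 tang -6.32 rad -0.40 t 9.05 [0.608  0.006  0.1493]
```

```bash
python3 -m handwheel '[{"tx":-0.0015,"ty":0.0007,"tz":0,"ax":0,"ay":0,"az":0,"jaw":-1},{"tx":-0.0016,"ty":0.0007,"tz":0,"ax":0,"ay":0,"az":0,"jaw":-1},{"tx":0,"ty":0,"tz":0,"ax":0,"ay":0,"az":0,"jaw":-1},{"tx":0,"ty":0,"tz":0,"ax":0,"ay":0,"az":0,"jaw":-1},{"tx":0,"ty":0,"tz":0,"ax":0,"ay":0,"az":0,"jaw":-1},{"tx":0,"ty":0,"tz":0,"ax":0,"ay":0,"az":0,"jaw":-1},{"tx":0,"ty":0,"tz":0,"ax":0,"ay":0,"az":0,"jaw":-1},{"tx":0,"ty":0,"tz":0,"ax":0,"ay":0,"az":0,"jaw":-1},{"tx":0,"ty":0,"tz":0,"ax":0,"ay":0,"az":0,"jaw":-1},{"tx":0,"ty":0,"tz":0,"ax":0,"ay":0,"az":0,"jaw":-1}]'>/dev/null; python3 free.py;python3 -m handwheel '[{"tx":-0.0031,"ty":0.0013,"tz":0,"ax":0,"ay":0,"az":0,"jaw":-1},{"tx":0,"ty":0,"tz":0,"ax":0,"ay":0,"az":0,"jaw":-1},{"tx":0,"ty":0,"tz":0,"ax":0,"ay":0,"az":0,"jaw":-1},{"tx":0,"ty":0,"tz":0,"ax":0,"ay":0,"az":0,"jaw":-1},{"tx":0,"ty":0,"tz":0,"ax":0,"ay":0,"az":0,"jaw":-1},{"tx":0,"ty":0,"tz":0,"ax":0,"ay":0,"az":0,"jaw":-1},{"tx":0,"ty":0,"tz":0,"ax":0,"ay":0,"az":0,"jaw":-1},{"tx":0,"ty":0,"tz":0,"ax":0,"ay":0,"az":0,"jaw":-1},{"tx":0,"ty":0,"tz":0,"ax":0,"ay":0,"az":0,"jaw":-1},{"tx":0,"ty":0,"tz":0,"ax":0,"ay":0,"az":0,"jaw":-1}]'>/dev/null; python3 free.py
```

```text
ang 22.75 r 0.0707 tang 1.23 rad -0.67 t 10.30 [0.6087 0.0045 0.1493]
ang 19.97 r 0.0708 tang 1.49 rad -0.13 t 11.55 [0.61   0.0014 0.1493]
```

```bash
sed -i '$i print("   torque",o["torque"].round(2),"F",f.round(2))' free.py; 
python3 -m handwheel '[{"tx":0.0020,"ty":-0.0009,"tz":0,"ax":0,"ay":0,"az":0,"jaw":-1},{"tx":0.0021,"ty":-0.0010,"tz":0,"ax":0,"ay":0,"az":0,"jaw":-1},{"tx":0,"ty":0,"tz":0,"ax":0,"ay":0,"az":0,"jaw":-1},{"tx":0,"ty":0,"tz":0,"ax":0,"ay":0,"az":0,"jaw":-1},{"tx":0,"ty":0,"tz":0,"ax":0,"ay":0,"az":0,"jaw":-1},{"tx":0,"ty":0,"tz":0,"ax":0,"ay":0,"az":0,"jaw":-1},{"tx":0,"ty":0,"tz":0,"ax":0,"ay":0,"az":0,"jaw":-1},{"tx":0,"ty":0,"tz":0,"ax":0,"ay":0,"az":0,"jaw":-1},{"tx":0,"ty":0,"tz":0,"ax":0,"ay":0,"az":0,"jaw":-1},{"tx":0,"ty":0,"tz":0,"ax":0,"ay":0,"az":0,"jaw":-1}]'>/dev/null; python3 free.py && python3 -m handwheel '[{"tx":0.0022,"ty":-0.0011,"tz":0,"ax":0,"ay":0,"az":0,"jaw":-1},{"tx":0,"ty":0,"tz":0,"ax":0,"ay":0,"az":0,"jaw":-1},{"tx":0,"ty":0,"tz":0,"ax":0,"ay":0,"az":0,"jaw":-1},{"tx":0,"ty":0,"tz":0,"ax":0,"ay":0,"az":0,"jaw":-1},{"tx":0,"ty":0,"tz":0,"ax":0,"ay":0,"az":0,"jaw":-1},{"tx":0,"ty":0,"tz":0,"ax":0,"ay":0,"az":0,"jaw":-1},{"tx":0,"ty":0,"tz":0,"ax":0,"ay":0,"az":0,"jaw":-1},{"tx":0,"ty":0,"tz":0,"ax":0,"ay":0,"az":0,"jaw":-1},{"tx":0,"ty":0,"tz":0,"ax":0,"ay":0,"az":0,"jaw":-1},{"tx":0,"ty":0,"tz":0,"ax":0,"ay":0,"az":0,"jaw":-1}]'>/dev/null; python3 free.py
```

```text
ang 22.96 r 0.0707 tang -2.43 rad -0.31 t 12.80 [0.6086 0.0048 0.1493]
   torque [-0.36 -0.12  0.03] F [ 0.66 -2.36  6.4 ]
ang 24.08 r 0.0707 tang -7.47 rad 1.06 t 14.05 [0.608  0.006  0.1493]
   torque [-1.29 -0.63 -0.03] F [ 4.02 -6.39  4.65]
```

```bash
python3 - <<'E'
from workcell import optics
import cv2,numpy as np
a=[cv2.cvtColor(optics.camera(n)["color"],cv2.COLOR_RGB2BGR) for n in("wrist","top")]
b=cv2.resize(a[1][110:220,175:305],(390,330),interpolation=cv2.INTER_CUBIC)
im=np.zeros((384,800,3),np.uint8); im[:,:410]=a[0][:,60:470]; im[:330,410:]=b
cv2.imwrite("pics/w2.png",im)
E
```

```text
(no output)
```

View pics/w2.png

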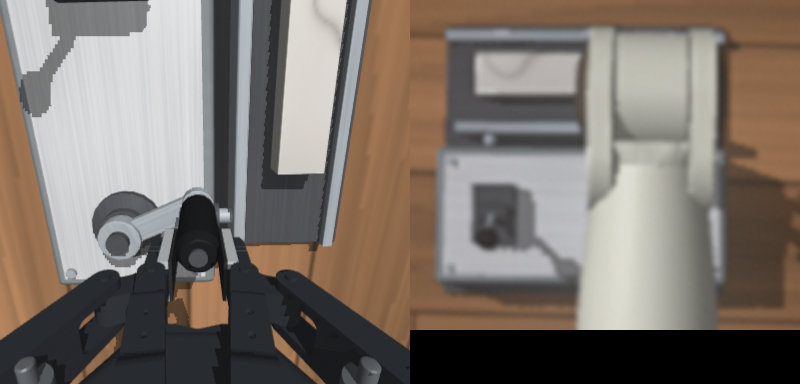

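The wrist view shows the sleeve held squarely between the pads, top at (198,258) in the composite, with no visible collision. The wall at about 24° is stiffer than a rubber buffer should be. I'll regrip with the heading turned 90° and slightly higher, to tell the real stop from a snagged hand.

```bash
python3 -m handwheel '[{"tx":-0.0022,"ty":0.0011,"tz":0,"ax":0,"ay":0,"az":0,"jaw":1},{"tx":0,"ty":0,"tz":0,"ax":0,"ay":0,"az":0,"jaw":1},{"tx":0,"ty":0,"tz":-0.001,"ax":0,"ay":0,"az":-10,"jaw":1},{"tx":0,"ty":0,"tz":-0.001,"ax":0,"ay":0,"az":-10,"jaw":1},{"tx":0,"ty":0,"tz":-0.001,"ax":0,"ay":0,"az":-10,"jaw":1},{"tx":0,"ty":0,"tz":-0.001,"ax":0,"ay":0,"az":-10,"jaw":1},{"tx":0,"ty":0,"tz":-0.001,"ax":0,"ay":0,"az":-10,"jaw":1},{"tx":0,"ty":0,"tz":-0.001,"ax":0,"ay":0,"az":-10,"jaw":1},{"tx":0,"ty":0,"tz":-0.001,"ax":0,"ay":0,"az":-10,"jaw":1},{"tx":0,"ty":0,"tz":-0.001,"ax":0,"ay":0,"az":-10,"jaw":1}]'; python3 free.py; python3 - <<'E'
from workcell import optics
import cv2
cv2.imwrite("pics/w3.png",cv2.cvtColor(optics.camera("wrist")["color"],cv2.COLOR_RGB2BGR))
E
```

```text
time: 15.4
ee_pos: [0.6075, 0.0053, 0.1554]
tcp_rot: [180.0, -0.0, 170.3]
wrist_force: [-1.2, 0.8, 0.1]
opening: 0.0855
grasp_force: 0.0
ang 23.74 r 0.0699 tang 1.22 rad -0.81 t 15.40 [0.6075 0.0053 0.1554]
   torque [ 0.04  0.   -0.03] F [-1.23  0.79  0.14]
```

View pics/w3.png

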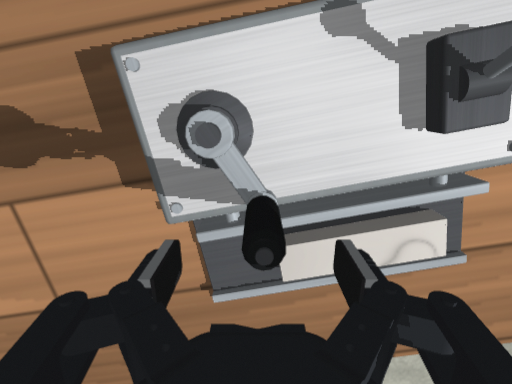

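The grip top is at (263,257) and the nut at (208,134), with the sleeve between the open pads. I'll locate both.

```bash
python3 - <<'E'
from fit import *
from workcell import telemetry as t
from scipy.spatial.transform import Rotation as Ro
o=t.get_obs(); c=optics.camera("wrist")
W=np.eye(4);W[:3,:3]=Ro.from_euler('xyz',o['tcp_rot'],degrees=True).as_matrix();W[:3,3]=o['ee_pos']
cam=(np.array(c["K"]),c["k1"],np.linalg.inv(W@np.array(c["mount"])))
for px,z in[((263,257),.194),((208,134),.131)]:
    r=least_squares(lambda v:proj(cam,np.array([v[0],v[1],z]))-px,[.6,0]); print(r.x.round(4), 'off tcp',(r.x-o['ee_pos'][:2]).round(4))
E
```

```text
[0.6087 0.0086] off tcp [0.0012 0.0033]
[ 0.5433 -0.0193] off tcp [-0.0642 -0.0246]
```

```bash
python3 -m handwheel '[{"tx":0,"ty":0,"tz":0,"ax":0,"ay":0,"az":-10,"jaw":1},{"tx":-0.0012,"ty":0.003,"tz":0,"ax":0,"ay":0,"az":0,"jaw":0},{"tx":0,"ty":0,"tz":0,"ax":0,"ay":0,"az":0,"jaw":-1},{"tx":0,"ty":0,"tz":0,"ax":0,"ay":0,"az":0,"jaw":-1},{"tx":0,"ty":0,"tz":0,"ax":0,"ay":0,"az":0,"jaw":-1},{"tx":0,"ty":0,"tz":0,"ax":0,"ay":0,"az":0,"jaw":-1},{"tx":0,"ty":0,"tz":0,"ax":0,"ay":0,"az":0,"jaw":-1},{"tx":0,"ty":0,"tz":0,"ax":0,"ay":0,"az":0,"jaw":-1},{"tx":0,"ty":0,"tz":0,"ax":0,"ay":0,"az":0,"jaw":-1},{"tx":0,"ty":0,"tz":0,"ax":0,"ay":0,"az":0,"jaw":-1}]' 40; python3 free.py
```

```text
time: 16.75
ee_pos: [0.609, 0.0082, 0.1557]
tcp_rot: [180.0, 0.0, 180.0]
wrist_force: [2.2, 3.2, 4.2]
opening: 0.0238
grasp_force: 39.6
ang 25.32 r 0.0725 tang 1.97 rad 3.36 t 16.75 [0.609  0.0082 0.1557]
   torque [ 0.55 -0.39  0.03] F [2.2  3.22 4.19]
```

```bash
sed -i 's/\[.5435,-.0228\]/[.5445,-.0193]/' free.py; python3 free.py; python3 -m handwheel '[{"tx":0.0007,"ty":0.0017,"tz":0,"ax":0,"ay":0,"az":0,"jaw":-1},{"tx":0.0007,"ty":0.0017,"tz":0,"ax":0,"ay":0,"az":0,"jaw":-1},{"tx":0,"ty":0,"tz":0,"ax":0,"ay":0,"az":0,"jaw":-1},{"tx":0,"ty":0,"tz":0,"ax":0,"ay":0,"az":0,"jaw":-1},{"tx":0,"ty":0,"tz":0,"ax":0,"ay":0,"az":0,"jaw":-1},{"tx":0,"ty":0,"tz":0,"ax":0,"ay":0,"az":0,"jaw":-1},{"tx":0,"ty":0,"tz":0,"ax":0,"ay":0,"az":0,"jaw":-1},{"tx":0,"ty":0,"tz":0,"ax":0,"ay":0,"az":0,"jaw":-1},{"tx":0,"ty":0,"tz":0,"ax":0,"ay":0,"az":0,"jaw":-1},{"tx":0,"ty":0,"tz":0,"ax":0,"ay":0,"az":0,"jaw":-1}]' >/dev/null; python3 free.py
```

```text
ang 23.08 r 0.0701 tang 2.10 rad 3.28 t 16.75 [0.609  0.0082 0.1557]
   torque [ 0.55 -0.39  0.03] F [2.2  3.22 4.19]
ang 24.03 r 0.0701 tang -12.05 rad 3.14 t 18.00 [0.6085 0.0092 0.1558]
   torque [-2.   -1.62  0.03] F [ 7.77 -9.73  2.77]
```

The wall sits at the same crank angle (about 23.3°) with a different heading and height, and the crank is free in the other direction. It's also 0.34 turn from the start, so this is the end stop, with first touch at about 23.3°. Next is the table for one clockwise turn.

```bash
python3 - <<'E'
import numpy as np
a=np.radians(26.2-12*np.arange(31)); P=np.round(.07*np.c_[-np.cos(a),np.sin(a)],4); D=np.diff(P,axis=0)
for k in range(3): print("["+",".join('{"tx":%.4f,"ty":%.4f,"tz":0,"ax":0,"ay":0,"az":0,"jaw":-1}'%tuple(d) for d in D[10*k:10*k+10])+"]")
E
```

```text
[{"tx":-0.0051,"ty":-0.0137,"tz":0,"ax":0,"ay":0,"az":0,"jaw":-1},{"tx":-0.0020,"ty":-0.0145,"tz":0,"ax":0,"ay":0,"az":0,"jaw":-1},{"tx":0.0009,"ty":-0.0146,"tz":0,"ax":0,"ay":0,"az":0,"jaw":-1},{"tx":0.0040,"ty":-0.0141,"tz":0,"ax":0,"ay":0,"az":0,"jaw":-1},{"tx":0.0068,"ty":-0.0129,"tz":0,"ax":0,"ay":0,"az":0,"jaw":-1},{"tx":0.0094,"ty":-0.0113,"tz":0,"ax":0,"ay":0,"az":0,"jaw":-1},{"tx":0.0115,"ty":-0.0090,"tz":0,"ax":0,"ay":0,"az":0,"jaw":-1},{"tx":0.0131,"ty":-0.0065,"tz":0,"ax":0,"ay":0,"az":0,"jaw":-1},{"tx":0.0142,"ty":-0.0036,"tz":0,"ax":0,"ay":0,"az":0,"jaw":-1},{"tx":0.0146,"ty":-0.0005,"tz":0,"ax":0,"ay":0,"az":0,"jaw":-1}]
[{"tx":0.0145,"ty":0.0024,"tz":0,"ax":0,"ay":0,"az":0,"jaw":-1},{"tx":0.0135,"ty":0.0055,"tz":0,"ax":0,"ay":0,"az":0,"jaw":-1},{"tx":0.0122,"ty":0.0081,"tz":0,"ax":0,"ay":0,"az":0,"jaw":-1},{"tx":0.0102,"ty":0.0105,"tz":0,"ax":0,"ay":0,"az":0,"jaw":-1},{"tx":0.0078,"ty":0.0124,"tz":0,"ax":0,"ay":0,"az":0,"jaw":-1},{"tx":0.0051,"ty":0.0137,"tz":0,"ax":0,"ay":0,"az":0,"jaw":-1},{"tx":0.0020,"ty":0.0145,"tz":0,"ax":0,"ay":0,"az":0,"jaw":-1},{"tx":-0.0009,"ty":0.0146,"tz":0,"ax":0,"ay":0,"az":0,"jaw":-1},{"tx":-0.0040,"ty":0.0141,"tz":0,"ax":0,"ay":0,"az":0,"jaw":-1},{"tx":-0.0068,"ty":0.0129,"tz":0,"ax":0,"ay":0,"az":0,"jaw":-1}]
[{"tx":-0.0094,"ty":0.0113,"tz":0,"ax":0,"ay":0,"az":0,"jaw":-1},{"tx":-0.0115,"ty":0.0090,"tz":0,"ax":0,"ay":0,"az":0,"jaw":-1},{"tx":-0.0131,"ty":0.0065,"tz":0,"ax":0,"ay":0,"az":0,"jaw":-1},{"tx":-0.0142,"ty":0.0036,"tz":0,"ax":0,"ay":0,"az":0,"jaw":-1},{"tx":-0.0146,"ty":0.0005,"tz":0,"ax":0,"ay":0,"az":0,"jaw":-1},{"tx":-0.0145,"ty":-0.0024,"tz":0,"ax":0,"ay":0,"az":0,"jaw":-1},{"tx":-0.0135,"ty":-0.0055,"tz":0,"ax":0,"ay":0,"az":0,"jaw":-1},{"tx":-0.0122,"ty":-0.0081,"tz":0,"ax":0,"ay":0,"az":0,"jaw":-1},{"tx":-0.0102,"ty":-0.0105,"tz":0,"ax":0,"ay":0,"az":0,"jaw":-1},{"tx":-0.0078,"ty":-0.0124,"tz":0,"ax":0,"ay":0,"az":0,"jaw":-1}]
```

```bash
python3 -m handwheel '[{"tx":-0.0051,"ty":-0.0137,"tz":0,"ax":0,"ay":0,"az":0,"jaw":-1},{"tx":-0.0020,"ty":-0.0145,"tz":0,"ax":0,"ay":0,"az":0,"jaw":-1},{"tx":0.0009,"ty":-0.0146,"tz":0,"ax":0,"ay":0,"az":0,"jaw":-1},{"tx":0.0040,"ty":-0.0141,"tz":0,"ax":0,"ay":0,"az":0,"jaw":-1},{"tx":0.0068,"ty":-0.0129,"tz":0,"ax":0,"ay":0,"az":0,"jaw":-1},{"tx":0.0094,"ty":-0.0113,"tz":0,"ax":0,"ay":0,"az":0,"jaw":-1},{"tx":0.0115,"ty":-0.0090,"tz":0,"ax":0,"ay":0,"az":0,"jaw":-1},{"tx":0.0131,"ty":-0.0065,"tz":0,"ax":0,"ay":0,"az":0,"jaw":-1},{"tx":0.0142,"ty":-0.0036,"tz":0,"ax":0,"ay":0,"az":0,"jaw":-1},{"tx":0.0146,"ty":-0.0005,"tz":0,"ax":0,"ay":0,"az":0,"jaw":-1}]'; python3 free.py
```

```text
time: 19.25
ee_pos: [0.5396, -0.0899, 0.1557]
tcp_rot: [-179.9, 0.0, 179.9]
wrist_force: [4.5, 0.1, 4.2]
opening: 0.0236
grasp_force: 40.1
ang -94.00 r 0.0708 tang 4.47 rad -0.41 t 19.25 [ 0.5396 -0.0899  0.1557]
   torque [ 0.07 -0.88 -0.03] F [4.49 0.1  4.2 ]
```

```bash
python3 -m handwheel '[{"tx":0.0145,"ty":0.0024,"tz":0,"ax":0,"ay":0,"az":0,"jaw":-1},{"tx":0.0135,"ty":0.0055,"tz":0,"ax":0,"ay":0,"az":0,"jaw":-1},{"tx":0.0122,"ty":0.0081,"tz":0,"ax":0,"ay":0,"az":0,"jaw":-1},{"tx":0.0102,"ty":0.0105,"tz":0,"ax":0,"ay":0,"az":0,"jaw":-1},{"tx":0.0078,"ty":0.0124,"tz":0,"ax":0,"ay":0,"az":0,"jaw":-1},{"tx":0.0051,"ty":0.0137,"tz":0,"ax":0,"ay":0,"az":0,"jaw":-1},{"tx":0.0020,"ty":0.0145,"tz":0,"ax":0,"ay":0,"az":0,"jaw":-1},{"tx":-0.0009,"ty":0.0146,"tz":0,"ax":0,"ay":0,"az":0,"jaw":-1},{"tx":-0.0040,"ty":0.0141,"tz":0,"ax":0,"ay":0,"az":0,"jaw":-1},{"tx":-0.0068,"ty":0.0129,"tz":0,"ax":0,"ay":0,"az":0,"jaw":-1}]' >/dev/null; python3 free.py
python3 -m handwheel '[{"tx":-0.0094,"ty":0.0113,"tz":0,"ax":0,"ay":0,"az":0,"jaw":-1},{"tx":-0.0115,"ty":0.0090,"tz":0,"ax":0,"ay":0,"az":0,"jaw":-1},{"tx":-0.0131,"ty":0.0065,"tz":0,"ax":0,"ay":0,"az":0,"jaw":-1},{"tx":-0.0142,"ty":0.0036,"tz":0,"ax":0,"ay":0,"az":0,"jaw":-1},{"tx":-0.0146,"ty":0.0005,"tz":0,"ax":0,"ay":0,"az":0,"jaw":-1},{"tx":-0.0145,"ty":-0.0024,"tz":0,"ax":0,"ay":0,"az":0,"jaw":-1},{"tx":-0.0135,"ty":-0.0055,"tz":0,"ax":0,"ay":0,"az":0,"jaw":-1},{"tx":-0.0122,"ty":-0.0081,"tz":0,"ax":0,"ay":0,"az":0,"jaw":-1},{"tx":-0.0102,"ty":-0.0105,"tz":0,"ax":0,"ay":0,"az":0,"jaw":-1},{"tx":-0.0078,"ty":-0.0124,"tz":0,"ax":0,"ay":0,"az":0,"jaw":-1}]' >/dev/null; python3 free.py
```

```text
ang 146.06 r 0.0697 tang 4.36 rad -13.62 t 20.50 [0.4867 0.0196 0.1556]
   torque [-2.33 -1.78  0.02] F [  8.87 -11.22   4.16]
ang 27.55 r 0.0702 tang 4.05 rad -0.46 t 21.75 [0.6067 0.0131 0.1556]
   torque [ 0.7   0.48 -0.04] F [-2.28  3.38  8.03]
```

```bash
python3 -m handwheel '[{"tx":-0.0051,"ty":-0.0137,"tz":0,"ax":0,"ay":0,"az":0,"jaw":-1},{"tx":-0.0020,"ty":-0.0145,"tz":0,"ax":0,"ay":0,"az":0,"jaw":-1},{"tx":0.0009,"ty":-0.0146,"tz":0,"ax":0,"ay":0,"az":0,"jaw":-1},{"tx":0.0040,"ty":-0.0141,"tz":0,"ax":0,"ay":0,"az":0,"jaw":-1},{"tx":0.0068,"ty":-0.0129,"tz":0,"ax":0,"ay":0,"az":0,"jaw":-1},{"tx":0.0094,"ty":-0.0113,"tz":0,"ax":0,"ay":0,"az":0,"jaw":-1},{"tx":0.0115,"ty":-0.0090,"tz":0,"ax":0,"ay":0,"az":0,"jaw":-1},{"tx":0.0131,"ty":-0.0065,"tz":0,"ax":0,"ay":0,"az":0,"jaw":-1},{"tx":0.0142,"ty":-0.0036,"tz":0,"ax":0,"ay":0,"az":0,"jaw":-1},{"tx":0.0146,"ty":-0.0005,"tz":0,"ax":0,"ay":0,"az":0,"jaw":-1}]' >/dev/null; python3 free.py
python3 -m handwheel '[{"tx":0.0145,"ty":0.0024,"tz":0,"ax":0,"ay":0,"az":0,"jaw":-1},{"tx":0.0135,"ty":0.0055,"tz":0,"ax":0,"ay":0,"az":0,"jaw":-1},{"tx":0.0122,"ty":0.0081,"tz":0,"ax":0,"ay":0,"az":0,"jaw":-1},{"tx":0.0102,"ty":0.0105,"tz":0,"ax":0,"ay":0,"az":0,"jaw":-1},{"tx":0.0078,"ty":0.0124,"tz":0,"ax":0,"ay":0,"az":0,"jaw":-1},{"tx":0.0051,"ty":0.0137,"tz":0,"ax":0,"ay":0,"az":0,"jaw":-1},{"tx":0.0020,"ty":0.0145,"tz":0,"ax":0,"ay":0,"az":0,"jaw":-1},{"tx":-0.0009,"ty":0.0146,"tz":0,"ax":0,"ay":0,"az":0,"jaw":-1},{"tx":-0.0040,"ty":0.0141,"tz":0,"ax":0,"ay":0,"az":0,"jaw":-1},{"tx":-0.0068,"ty":0.0129,"tz":0,"ax":0,"ay":0,"az":0,"jaw":-1}]' >/dev/null; python3 free.py
python3 -m handwheel '[{"tx":-0.0094,"ty":0.0113,"tz":0,"ax":0,"ay":0,"az":0,"jaw":-1},{"tx":-0.0115,"ty":0.0090,"tz":0,"ax":0,"ay":0,"az":0,"jaw":-1},{"tx":-0.0131,"ty":0.0065,"tz":0,"ax":0,"ay":0,"az":0,"jaw":-1},{"tx":-0.0142,"ty":0.0036,"tz":0,"ax":0,"ay":0,"az":0,"jaw":-1},{"tx":-0.0146,"ty":0.0005,"tz":0,"ax":0,"ay":0,"az":0,"jaw":-1},{"tx":-0.0145,"ty":-0.0024,"tz":0,"ax":0,"ay":0,"az":0,"jaw":-1},{"tx":-0.0135,"ty":-0.0055,"tz":0,"ax":0,"ay":0,"az":0,"jaw":-1},{"tx":-0.0122,"ty":-0.0081,"tz":0,"ax":0,"ay":0,"az":0,"jaw":-1},{"tx":-0.0102,"ty":-0.0105,"tz":0,"ax":0,"ay":0,"az":0,"jaw":-1},{"tx":-0.0078,"ty":-0.0124,"tz":0,"ax":0,"ay":0,"az":0,"jaw":-1}]' >/dev/null; python3 free.py
```

```text
ang -93.87 r 0.0706 tang 4.50 rad 4.70 t 23.00 [ 0.5397 -0.0897  0.1557]
   torque [-1.03 -0.8   0.03] F [ 4.17 -5.    6.46]
ang 146.01 r 0.0696 tang 4.71 rad -12.89 t 24.25 [0.4868 0.0196 0.1556]
   torque [-2.25 -1.82  0.04] F [  8.06 -11.11   4.19]
ang 27.55 r 0.0702 tang 4.53 rad -0.07 t 25.50 [0.6067 0.0132 0.1556]
   torque [0.71 0.5  0.  ] F [-2.16  3.98  7.7 ]
```

The hand passed freely through the 23.3° position clockwise, twice, so the wall belongs to the crank: it is the stop. Now the third turn and a final trim to 23.3°.

```bash
python3 -m handwheel '[{"tx":-0.0051,"ty":-0.0137,"tz":0,"ax":0,"ay":0,"az":0,"jaw":-1},{"tx":-0.0020,"ty":-0.0145,"tz":0,"ax":0,"ay":0,"az":0,"jaw":-1},{"tx":0.0009,"ty":-0.0146,"tz":0,"ax":0,"ay":0,"az":0,"jaw":-1},{"tx":0.0040,"ty":-0.0141,"tz":0,"ax":0,"ay":0,"az":0,"jaw":-1},{"tx":0.0068,"ty":-0.0129,"tz":0,"ax":0,"ay":0,"az":0,"jaw":-1},{"tx":0.0094,"ty":-0.0113,"tz":0,"ax":0,"ay":0,"az":0,"jaw":-1},{"tx":0.0115,"ty":-0.0090,"tz":0,"ax":0,"ay":0,"az":0,"jaw":-1},{"tx":0.0131,"ty":-0.0065,"tz":0,"ax":0,"ay":0,"az":0,"jaw":-1},{"tx":0.0142,"ty":-0.0036,"tz":0,"ax":0,"ay":0,"az":0,"jaw":-1},{"tx":0.0146,"ty":-0.0005,"tz":0,"ax":0,"ay":0,"az":0,"jaw":-1}]' >/dev/null; python3 free.py
python3 -m handwheel '[{"tx":0.0145,"ty":0.0024,"tz":0,"ax":0,"ay":0,"az":0,"jaw":-1},{"tx":0.0135,"ty":0.0055,"tz":0,"ax":0,"ay":0,"az":0,"jaw":-1},{"tx":0.0122,"ty":0.0081,"tz":0,"ax":0,"ay":0,"az":0,"jaw":-1},{"tx":0.0102,"ty":0.0105,"tz":0,"ax":0,"ay":0,"az":0,"jaw":-1},{"tx":0.0078,"ty":0.0124,"tz":0,"ax":0,"ay":0,"az":0,"jaw":-1},{"tx":0.0051,"ty":0.0137,"tz":0,"ax":0,"ay":0,"az":0,"jaw":-1},{"tx":0.0020,"ty":0.0145,"tz":0,"ax":0,"ay":0,"az":0,"jaw":-1},{"tx":-0.0009,"ty":0.0146,"tz":0,"ax":0,"ay":0,"az":0,"jaw":-1},{"tx":-0.0040,"ty":0.0141,"tz":0,"ax":0,"ay":0,"az":0,"jaw":-1},{"tx":-0.0068,"ty":0.0129,"tz":0,"ax":0,"ay":0,"az":0,"jaw":-1}]' >/dev/null; python3 free.py
python3 -m handwheel '[{"tx":-0.0094,"ty":0.0113,"tz":0,"ax":0,"ay":0,"az":0,"jaw":-1},{"tx":-0.0115,"ty":0.0090,"tz":0,"ax":0,"ay":0,"az":0,"jaw":-1},{"tx":-0.0131,"ty":0.0065,"tz":0,"ax":0,"ay":0,"az":0,"jaw":-1},{"tx":-0.0142,"ty":0.0036,"tz":0,"ax":0,"ay":0,"az":0,"jaw":-1},{"tx":-0.0146,"ty":0.0005,"tz":0,"ax":0,"ay":0,"az":0,"jaw":-1},{"tx":-0.0145,"ty":-0.0024,"tz":0,"ax":0,"ay":0,"az":0,"jaw":-1},{"tx":-0.0135,"ty":-0.0055,"tz":0,"ax":0,"ay":0,"az":0,"jaw":-1},{"tx":-0.0122,"ty":-0.0081,"tz":0,"ax":0,"ay":0,"az":0,"jaw":-1},{"tx":-0.0102,"ty":-0.0105,"tz":0,"ax":0,"ay":0,"az":0,"jaw":-1},{"tx":-0.0078,"ty":-0.0124,"tz":0,"ax":0,"ay":0,"az":0,"jaw":-1}]' >/dev/null; python3 free.py
python3 -m handwheel '[{"tx":-0.0012,"ty":-0.0023,"tz":0,"ax":0,"ay":0,"az":0,"jaw":-1},{"tx":-0.0010,"ty":-0.0023,"tz":0,"ax":0,"ay":0,"az":0,"jaw":-1},{"tx":0,"ty":0,"tz":0,"ax":0,"ay":0,"az":0,"jaw":-1},{"tx":0,"ty":0,"tz":0,"ax":0,"ay":0,"az":0,"jaw":-1},{"tx":0,"ty":0,"tz":0,"ax":0,"ay":0,"az":0,"jaw":-1},{"tx":0,"ty":0,"tz":0,"ax":0,"ay":0,"az":0,"jaw":-1},{"tx":0,"ty":0,"tz":0,"ax":0,"ay":0,"az":0,"jaw":-1},{"tx":0,"ty":0,"tz":0,"ax":0,"ay":0,"az":0,"jaw":-1},{"tx":0,"ty":0,"tz":0,"ax":0,"ay":0,"az":0,"jaw":-1},{"tx":0,"ty":0,"tz":0,"ax":0,"ay":0,"az":0,"jaw":-1}]' >/dev/null; python3 free.py
```

```text
ang -93.85 r 0.0706 tang 3.90 rad 4.74 t 26.75 [ 0.5398 -0.0897  0.1556]
   torque [-1.04 -0.76 -0.04] F [ 3.57 -4.99  6.7 ]
ang 146.01 r 0.0697 tang 3.69 rad -13.06 t 28.00 [0.4867 0.0197 0.1556]
   torque [-2.27 -1.73 -0.04] F [  8.76 -10.36   3.85]
ang 27.57 r 0.0701 tang 3.99 rad -0.70 t 29.25 [0.6067 0.0132 0.1556]
   torque [0.67 0.55 0.  ] F [-2.46  3.22  9.12]
ang 23.27 r 0.0702 tang 0.77 rad 1.15 t 30.50 [0.609  0.0084 0.1557]
   torque [ 0.33 -0.12  0.  ] F [0.75 1.16 7.17]
```

```bash
python3 -m handwheel '[{"tx":0,"ty":0,"tz":0,"ax":0,"ay":0,"az":0,"jaw":1},{"tx":0,"ty":0,"tz":0,"ax":0,"ay":0,"az":0,"jaw":1},{"tx":0,"ty":0,"tz":0,"ax":0,"ay":0,"az":0,"jaw":1},{"tx":0,"ty":0,"tz":-0.015,"ax":0,"ay":0,"az":0,"jaw":1},{"tx":0,"ty":0,"tz":-0.03,"ax":0,"ay":0,"az":0,"jaw":1},{"tx":0,"ty":0,"tz":-0.03,"ax":0,"ay":0,"az":0,"jaw":1},{"tx":0,"ty":0,"tz":-0.03,"ax":0,"ay":0,"az":0,"jaw":1},{"tx":0,"ty":0,"tz":-0.01,"ax":0,"ay":0,"az":0,"jaw":1},{"tx":0,"ty":0,"tz":0,"ax":0,"ay":0,"az":0,"jaw":1},{"tx":0,"ty":0,"tz":0,"ax":0,"ay":0,"az":0,"jaw":1}]'
python3 -m handwheel '[{"tx":0.02,"ty":0.025,"tz":0,"ax":0,"ay":0,"az":0,"jaw":-1},{"tx":0.03,"ty":0.036,"tz":0,"ax":0,"ay":0,"az":0,"jaw":-1},{"tx":0.033,"ty":0.04,"tz":0,"ax":0,"ay":0,"az":0,"jaw":-1},{"tx":0.033,"ty":0.04,"tz":0,"ax":0,"ay":0,"az":0,"jaw":-1},{"tx":0.02,"ty":0.025,"tz":0,"ax":0,"ay":0,"az":0,"jaw":-1},{"tx":0.006,"ty":0.006,"tz":0,"ax":0,"ay":0,"az":0,"jaw":-1},{"tx":0,"ty":0,"tz":0,"ax":0,"ay":0,"az":0,"jaw":-1},{"tx":0,"ty":0,"tz":0,"ax":0,"ay":0,"az":0,"jaw":-1},{"tx":0,"ty":0,"tz":0,"ax":0,"ay":0,"az":0,"jaw":-1},{"tx":0,"ty":0,"tz":0,"ax":0,"ay":0,"az":0,"jaw":-1}]'; python3 - <<'E'
from workcell import optics
import cv2
cv2.imwrite("pics/w4.png",cv2.cvtColor(optics.camera("wrist")["color"],cv2.COLOR_RGB2BGR))
E
```

```text
time: 31.75
ee_pos: [0.6094, 0.0068, 0.2692]
tcp_rot: [-180.0, -0.1, 180.0]
wrist_force: [0.8, 0.1, -0.3]
opening: 0.0851
grasp_force: 0.0
time: 33.0
ee_pos: [0.4681, 0.1785, 0.2703]
tcp_rot: [-180.0, -0.0, 179.9]
wrist_force: [0.2, -0.4, 0.0]
opening: -0.0003
grasp_force: 0.0
```

View pics/w4.png

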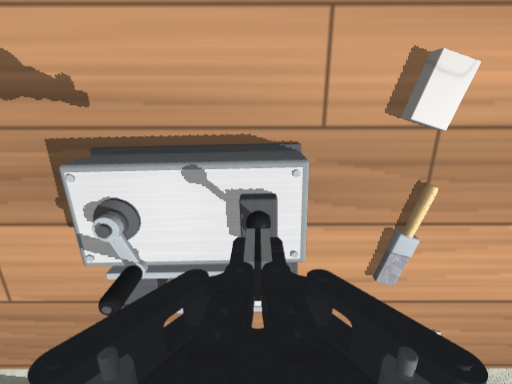

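The ball is at (258,219), in line with the finger seam, and the crank rests at its set angle. Checking the ball's position before descending.

```bash
python3 - <<'E'
from fit import *
from workcell import telemetry as t
from scipy.spatial.transform import Rotation as Ro
o=t.get_obs(); c=optics.camera("wrist")
W=np.eye(4);W[:3,:3]=Ro.from_euler('xyz',o['tcp_rot'],degrees=True).as_matrix();W[:3,3]=o['ee_pos']
cam=(np.array(c["K"]),c["k1"],np.linalg.inv(W@np.array(c["mount"])))
for px,z in[((258,219),.185),((108,308),.194),((105,228),.131)]:
    r=least_squares(lambda v:proj(cam,np.array([v[0],v[1],z]))-px,[.6,0]); print(r.x.round(4))
E
```

```text
[0.5017 0.1795]
[0.6065 0.0106]
[ 0.5382 -0.015 ]
```

```bash
python3 -m handwheel '[{"tx":0.006,"ty":0.001,"tz":0.01,"ax":0,"ay":0,"az":0,"jaw":-1},{"tx":0,"ty":0,"tz":0.02,"ax":0,"ay":0,"az":0,"jaw":-1},{"tx":0,"ty":0,"tz":0.025,"ax":0,"ay":0,"az":0,"jaw":-1},{"tx":0,"ty":0,"tz":0.025,"ax":0,"ay":0,"az":0,"jaw":-1},{"tx":0,"ty":0,"tz":0.018,"ax":0,"ay":0,"az":0,"jaw":-1},{"tx":0,"ty":0,"tz":0.007,"ax":0,"ay":0,"az":0,"jaw":-1},{"tx":0,"ty":0,"tz":0,"ax":0,"ay":0,"az":0,"jaw":-1},{"tx":-0.005,"ty":0,"tz":0,"ax":0,"ay":0,"az":0,"jaw":-1},{"tx":-0.01,"ty":0,"tz":0,"ax":0,"ay":0,"az":0,"jaw":-1},{"tx":-0.01,"ty":0,"tz":0,"ax":0,"ay":0,"az":0,"jaw":-1}]'
python3 -m handwheel '[{"tx":-0.008,"ty":0,"tz":0,"ax":0,"ay":0,"az":0,"jaw":-1},{"tx":-0.008,"ty":0,"tz":0,"ax":0,"ay":0,"az":0,"jaw":-1},{"tx":-0.008,"ty":0,"tz":0,"ax":0,"ay":0,"az":0,"jaw":-1},{"tx":-0.008,"ty":0,"tz":0,"ax":0,"ay":0,"az":0,"jaw":-1},{"tx":-0.008,"ty":0,"tz":0,"ax":0,"ay":0,"az":0,"jaw":-1},{"tx":-0.006,"ty":0,"tz":0,"ax":0,"ay":0,"az":0,"jaw":-1},{"tx":-0.006,"ty":0,"tz":0,"ax":0,"ay":0,"az":0,"jaw":-1},{"tx":0,"ty":0,"tz":0,"ax":0,"ay":0,"az":0,"jaw":-1},{"tx":0,"ty":0,"tz":0,"ax":0,"ay":0,"az":0,"jaw":-1},{"tx":0,"ty":0,"tz":0,"ax":0,"ay":0,"az":0,"jaw":-1}]'
```

```text
time: 34.35
ee_pos: [0.4875, 0.18, 0.1659]
tcp_rot: [180.0, 0.0, 180.0]
wrist_force: [-8.5, -0.6, 16.1]
opening: 0.0001
grasp_force: 9.5
time: 35.6
ee_pos: [0.5385, 0.1799, 0.1652]
tcp_rot: [-180.0, -0.0, 180.0]
wrist_force: [0.5, 0.4, -0.4]
opening: -0.0002
grasp_force: 0.0
```

```bash
python3 -m handwheel '[{"tx":-0.003,"ty":0,"tz":0,"ax":0,"ay":0,"az":0,"jaw":-1},{"tx":-0.003,"ty":0,"tz":0,"ax":0,"ay":0,"az":0,"jaw":-1},{"tx":-0.003,"ty":0,"tz":0,"ax":0,"ay":0,"az":0,"jaw":-1},{"tx":-0.003,"ty":0,"tz":0,"ax":0,"ay":0,"az":0,"jaw":-1},{"tx":0,"ty":0,"tz":0,"ax":0,"ay":0,"az":0,"jaw":-1},{"tx":0,"ty":0,"tz":0,"ax":0,"ay":0,"az":0,"jaw":-1},{"tx":0,"ty":0,"tz":0,"ax":0,"ay":0,"az":0,"jaw":-1},{"tx":0,"ty":0,"tz":0,"ax":0,"ay":0,"az":0,"jaw":-1},{"tx":0,"ty":0,"tz":0,"ax":0,"ay":0,"az":0,"jaw":-1},{"tx":0,"ty":0,"tz":0,"ax":0,"ay":0,"az":0,"jaw":-1}]'
python3 st.py
python3 -m handwheel '[{"tx":-0.002,"ty":0,"tz":0,"ax":0,"ay":0,"az":0,"jaw":-1},{"tx":-0.002,"ty":0,"tz":0,"ax":0,"ay":0,"az":0,"jaw":-1},{"tx":0,"ty":0,"tz":0,"ax":0,"ay":0,"az":0,"jaw":-1},{"tx":0,"ty":0,"tz":0,"ax":0,"ay":0,"az":0,"jaw":-1},{"tx":0,"ty":0,"tz":0,"ax":0,"ay":0,"az":0,"jaw":-1},{"tx":0,"ty":0,"tz":0,"ax":0,"ay":0,"az":0,"jaw":-1},{"tx":0,"ty":0,"tz":0,"ax":0,"ay":0,"az":0,"jaw":-1},{"tx":0,"ty":0,"tz":0,"ax":0,"ay":0,"az":0,"jaw":-1},{"tx":0,"ty":0,"tz":0,"ax":0,"ay":0,"az":0,"jaw":-1},{"tx":0,"ty":0,"tz":0,"ax":0,"ay":0,"az":0,"jaw":-1}]'
```

```text
time: 36.85
ee_pos: [0.5507, 0.1799, 0.1655]
tcp_rot: [180.0, 0.0, 180.0]
wrist_force: [0.9, 0.4, 0.3]
opening: 0.0002
grasp_force: 0.0
[0.55067 0.17992 0.1655 ] [0.91 0.39 0.29]
time: 38.1
ee_pos: [0.5547, 0.1799, 0.1654]
tcp_rot: [180.0, -0.0, 180.0]
wrist_force: [0.2, 0.3, 0.1]
opening: 0.0
grasp_force: 0.0
```

```bash
python3 -m handwheel '[{"tx":-0.002,"ty":0,"tz":0,"ax":0,"ay":0,"az":0,"jaw":-1},{"tx":-0.001,"ty":0,"tz":0,"ax":0,"ay":0,"az":0,"jaw":-1},{"tx":-0.001,"ty":0,"tz":0,"ax":0,"ay":0,"az":0,"jaw":-1},{"tx":0,"ty":0,"tz":0,"ax":0,"ay":0,"az":0,"jaw":-1},{"tx":0,"ty":0,"tz":0,"ax":0,"ay":0,"az":0,"jaw":-1},{"tx":0,"ty":0,"tz":0,"ax":0,"ay":0,"az":0,"jaw":-1},{"tx":0,"ty":0,"tz":0,"ax":0,"ay":0,"az":0,"jaw":-1},{"tx":0,"ty":0,"tz":0,"ax":0,"ay":0,"az":0,"jaw":-1},{"tx":0,"ty":0,"tz":0,"ax":0,"ay":0,"az":0,"jaw":-1},{"tx":0,"ty":0,"tz":0,"ax":0,"ay":0,"az":0,"jaw":-1}]'
python3 - <<'E'
from workcell import optics
import cv2
c=optics.camera("side"); cv2.imwrite("pics/s5.png",cv2.resize(cv2.cvtColor(c["color"][130:270,170:310],cv2.COLOR_RGB2BGR),None,fx=4.2,fy=4.2,interpolation=cv2.INTER_CUBIC))
E
```

```text
time: 39.35
ee_pos: [0.5587, 0.1799, 0.1655]
tcp_rot: [-180.0, -0.0, 180.0]
wrist_force: [-0.3, -0.2, 0.6]
opening: 0.0001
grasp_force: 0.0
```

View pics/s5.png

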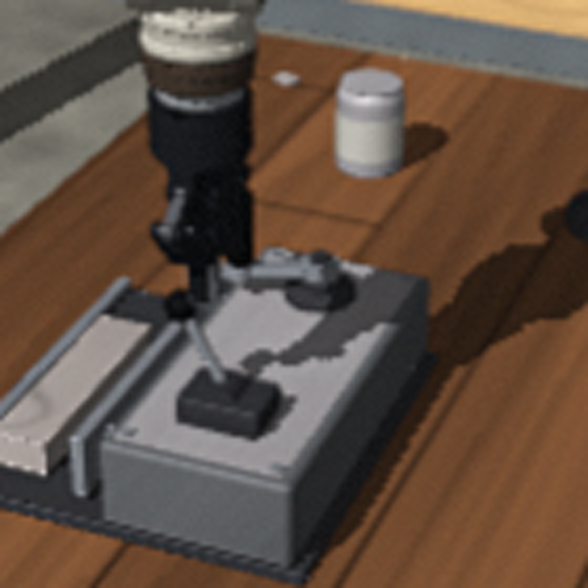

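The lever now leans towards the fence, with the ball at about (180,305) in the crop. I'll check its angle and press on until the limit is felt.

```bash
python3 - <<'E'
from fit import *
S=load("side")
for l in(.08,.8,.9,1.):
  for p in [(.5382,.1804)]: print(l,((proj(S,np.array([p[0]+.08*np.sin(l-.5),p[1],.112+.08*np.cos(l-.5)]))-[170,130]+.5)*4.2).round(0))
E
python3 -m handwheel '[{"tx":-0.001,"ty":0,"tz":0,"ax":0,"ay":0,"az":0,"jaw":-1},{"tx":-0.001,"ty":0,"tz":0,"ax":0,"ay":0,"az":0,"jaw":-1},{"tx":-0.001,"ty":0,"tz":0,"ax":0,"ay":0,"az":0,"jaw":-1},{"tx":-0.001,"ty":0,"tz":0,"ax":0,"ay":0,"az":0,"jaw":-1},{"tx":0,"ty":0,"tz":0,"ax":0,"ay":0,"az":0,"jaw":-1},{"tx":0,"ty":0,"tz":0,"ax":0,"ay":0,"az":0,"jaw":-1},{"tx":0,"ty":0,"tz":0,"ax":0,"ay":0,"az":0,"jaw":-1},{"tx":0,"ty":0,"tz":0,"ax":0,"ay":0,"az":0,"jaw":-1},{"tx":0,"ty":0,"tz":0,"ax":0,"ay":0,"az":0,"jaw":-1},{"tx":0,"ty":0,"tz":0,"ax":0,"ay":0,"az":0,"jaw":-1}]'
```

```text
0.08 [271. 323.]
0.8 [203. 304.]
0.9 [194. 305.]
1.0 [185. 307.]
time: 40.7
ee_pos: [0.5599, 0.1799, 0.1653]
tcp_rot: [-180.0, -0.3, -180.0]
wrist_force: [-14.5, 0.0, 4.4]
opening: -0.0001
grasp_force: 6.9
```

It's firmly against its limit (14.5 N). Now retreat and lift clear.

```bash
python3 -m handwheel '[{"tx":0.01,"ty":0,"tz":0,"ax":0,"ay":0,"az":0,"jaw":-1},{"tx":0.02,"ty":0,"tz":0,"ax":0,"ay":0,"az":0,"jaw":-1},{"tx":0.02,"ty":0,"tz":0,"ax":0,"ay":0,"az":0,"jaw":-1},{"tx":0.02,"ty":0,"tz":-0.01,"ax":0,"ay":0,"az":0,"jaw":-1},{"tx":0.01,"ty":0,"tz":-0.03,"ax":0,"ay":0,"az":0,"jaw":-1},{"tx":0,"ty":0,"tz":-0.04,"ax":0,"ay":0,"az":0,"jaw":-1},{"tx":0,"ty":0,"tz":-0.04,"ax":0,"ay":0,"az":0,"jaw":-1},{"tx":0,"ty":0,"tz":-0.02,"ax":0,"ay":0,"az":0,"jaw":-1},{"tx":0,"ty":0,"tz":0,"ax":0,"ay":0,"az":0,"jaw":-1},{"tx":0,"ty":0,"tz":0,"ax":0,"ay":0,"az":0,"jaw":-1}]'
python3 - <<'E'
from fit import *
import cv2
S=load("side"); im=optics.camera("side")["color"]
# darkest-blob centre near the expected ball
g=cv2.cvtColor(im,cv2.COLOR_RGB2GRAY)[194:212,200:232]; m=cv2.moments((g<35).astype(np.uint8),True)
print('ball px',200+m['m10']/m['m00'],194+m['m01']/m['m00'],m['m00'])
for l in(.8,.9,1.): print(l,proj(S,np.array([.5382+.08*np.sin(l-.5),.1804,.112+.08*np.cos(l-.5)])).round(1))
E
```

```text
time: 41.95
ee_pos: [0.4827, 0.1799, 0.3044]
tcp_rot: [-180.0, -0.0, 180.0]
wrist_force: [-0.6, -0.2, -0.0]
opening: 0.0003
grasp_force: 0.0
ball px 211.9375 202.3125 48.0
0.8 [217.7 201.9]
0.9 [215.6 202.2]
1.0 [213.6 202.7]
```

```bash
python3 -c "
from workcell import workorder
print(workorder.job_done())"
```

```text
the job is handed in; nothing more can be done
None
```

Job handed in at about 42 s: crank wound to its stop and then three turns clockwise (within 0.1° of first touch, by the measured hand position), lever fully over, nothing held; but one probing step hit the stop at about 43 N, well over your 8–14 N, and it felt far stiffer than the rubber buffer described, so I took it as the end stop because it came at the same angle with a second grip.

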